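Hang the tumblers on the dish rack's draining pegs

ROBOT

A 6-joint arm with a two-finger parallel gripper is mounted at the origin on the work surface. World frame = base frame: x ahead of the robot, y to its left, z up, the work surface at z = 0. Lengths are in mm, angles in rad, forces in N, time in s.
With the tool pointing down it reaches from about 300 to 775 mm from the base axis. Payload 14.6 kg.
Tool frame: the origin (TCP) lies between the finger pads; the fingertips stand 8 mm ahead of it and the grasp point (between the pads) lies 11 mm behind it; z points along the fingers, y is the direction in which the jaws open and shut (so a half turn about z gives the same grasp; the last joint's range is limited). The gripper opens to 94 mm and grips with 3 to 60 N. Pads are 16 mm wide; open, the fingers measure 119 mm over their backs; the gripper's body (75 mm by 177 mm) begins 78 mm behind the grasp point.
Start: joints at [-1.172, 0.3, 1.521, -0, 1.321, -0.067], TCP at [247.018, -491.398, 213.446] pointing down, gripper open.
Joint ranges: [-3.03, 3.03], [-0.79, 2.21], [0.23, 2.52], [-1.04, 4.18], [0, 3.07], [-2.55, 2.55]. Speed limits (rad/s): [2.22, 2.22, 2.57, 3.14, 3.14, 3.14].

INTERFACE

Orientations are given as [roll, pitch, yaw] about the fixed x, y, z axes, in that order (R = Rz(yaw) Ry(pitch) Rx(roll)).
In Python, from cell import manip gives the robot as it stands. The module is installed in compiled form; this text tells all that it offers.
- The arm moves only by the tool send_rows, never from a script. Its argument "series" is a list that holds one entry, the list of rows, each a list of 5 numbers: the opening, from 0 (shut) to 1 (fully open), then the shift along the tool's x, y, z in mm, then the turn about the tool's z in degrees. In form: [[[gripper, dx, dy, dz, roll], ...]]. A call has 1 to 10 rows; each row is the pose to reach, as a shift and turn from the pose commanded when the call began, along the tool's axes at that moment; what a row does not reach only later rows make up. A row lasts 1/10 s, in which the tool goes at most 50 mm and 8.59 degrees, less where a joint would pass 70% of its speed; a pose out of reach is approached as far as the arm can. A call with a gripper value outside its range is refused whole. The fingers move at their own pace and stop on an object; "newtons" is the grip in N (left out, the last holds). Time passes only in rows, so rows that repeat a pose let the fingers close. It gives the time, the measured TCP pose, the force and the opening at its end, in the units of the state.
- manip.read_state(): the state, without advancing time (a new reading comes with each control period).
- manip.camera(name): name is "scene" or "side" or "wrist"; returns a dict with "img" (384x512x3 uint8, red, green, blue), "vfov" (degrees; the focal length in pixels is half the picture's height over the tangent of half this angle, whatever the lens; pixels are square), "cx", "cy" (the principal point, pixels), "pose" (4x4, takes a point from camera to world coordinates); the wrist camera has in their place "T_tool_cam" (4x4, takes a point from camera to tool coordinates, whose origin is the TCP and whose axes are the flange's). Camera axes: x right, y down, z forward; pixel columns grow to the right and rows downward; lengths in mm; the calibration is good to about 2 mm. The wrist camera is an equidistant fisheye: a pixel r from the principal point sees the ray r / f radians off the axis. A picture is of the moment at which its call begins: read the wrist's pose just before it. There is no depth.
- manip.sign_off(): hands the job in, once; it reports no verdict.
Trained networks look in a picture, given as the dict that the camera call returned (one of the last four; its "shot" number tells which), for a name from the list of things; names that differ only in an ending like _2 or _b are one class to them, and where a whole thing is asked for, a point or a joint stands for the part that bears it (a point fixed in the world has none). Each returns a list of dicts, best first, with "conf" (0 to 1); they miss things now and then, are a little off and sometimes report something else, mostly with a low value. They report only what shows in the picture. A call takes as long as a camera call. They do not tell look-alikes from the thing itself.
- manip.find_in(target, picture): "rect" ([left, top, width, height] in pixels, round what is visible of it).
- manip.silhouettes(target, picture): "pixels" (384x512 bool, what is visible of it) and "rect" ([left, top, width, height] in pixels, round what is visible of it).
The state is a dict: "clock": time; "joints": joint angles; "qd": joint speeds; "effort": joint torques, N m; "eef_pos": TCP position; "eef_rot": TCP orientation; "wrist_force": force on the tool from outside, world axes, zero at the start; "moment": the same for the moment, N m; "finger_gap": finger opening in mm.
Only numpy, scipy, OpenCV 4.12 (cv2) and the standard library are available. Lean on these libraries where they do the work, as an engineer would, in place of code of your own. Each camera call takes 0.05 s, during which the arm holds its last target. There are 200 camera calls.

TASK

Two steel tumblers stand mouth down on the counter, where they cannot dry: hang them mouth down over the leaning pegs along the front of the blue dish rack, the tall tumbler on the long peg and the short one on the short peg, with the rim seated down on the rail at the peg's foot. Ease each one down until you feel it rest on the rail before you let go, without dropping, knocking or ramming it, and leave the other things standing and lying where they are.

Things in the scene. Friction and masses are not known exactly. Their poses are not given: they have to be found in the camera images.
- tall_tumbler_mid (a point): Round stainless steel tumbler, 110 mm tall, standing mouth down on the counter, closed end up. Outside diameter 74 mm at the mouth, tapering evenly to 58 mm at the closed end; wall 3 mm; 106 mm deep inside; about 150 g (varies by a third). The point lies on its axis half-way up; z points from the mouth to the closed end.
- short_tumbler_mid (a point): Round stainless steel tumbler, 78 mm tall, standing mouth down on the counter, closed end up. Outside diameter 76 mm at the mouth, tapering evenly to 62 mm at the closed end; wall 3 mm; 74 mm deep inside; about 120 g (varies by a third). The point lies on its axis half-way up; z points from the mouth to the closed end.
- long_peg_foot (a point): The long draining peg on the rack: blue cage of two crossed hoops, 92 mm from foot point to rounded tip, 50 mm across at the foot, rounded in over the last 30 mm; leans 30 degrees from vertical to the rack's front. Point: on its axis at the foot, 75 mm up; z along the peg to its tip, y along the rail. 160 mm from the short peg, on either side of it.
- short_peg_foot (a point): The short draining peg on the rack: blue cage of two crossed hoops, 62 mm from foot point to rounded tip, 50 mm across at the foot, rounded in over the last 30 mm; leans 30 degrees from vertical to the rack's front. Point: on its axis at the foot, 75 mm up; z along the peg to its tip, y along the rail. Left or right of the long peg.
- rack: Blue dish rack, fixed. Origin under the rail's middle; x into the rack, y along the rail. Tray 20 mm high from 70 mm before to 280 behind. Rail: two 330 mm bars, 33 mm before and 24 behind the pegs, in a plane square to the pegs; set by hand on guide posts anywhere from 8 mm below to 4 mm above the foot points, unmeasured: feel for it; stiff. 60 mm behind: cage 121 mm high, plates 226.
- bowl: White melamine bowl with a green rim, 130 mm across, 53 mm high, in front of the rack. A bystander, not part of the job. Origin at the middle of its underside.
- detergent: Clear detergent bottle, 62 mm across, 180 mm high, right of the rack. A bystander, not part of the job. Origin at the middle of its underside.
- jar: Glass jar with a steel lid, 72 mm across, 110 mm high, left. A bystander, not part of the job. Origin at the middle of its underside.
- brush: Wooden dish brush, 220 mm long, 33 mm high, lying left of the rack. A bystander, not part of the job. Origin at the middle of its underside.
- spoon: Steel spoon, 170 mm long, lying near the robot, left. A bystander, not part of the job. Origin at the middle of its underside.
Not all that is in view belongs to the job. Leave any orange or pink look-alike of the part that bears tall_tumbler_mid alone.

How it is judged:
By the outcome, as a careful person would: the job done as asked, in the order asked, and still so for the second after the job is handed in, with the robot touching nothing.
It also fails if it takes over 58 s, if anything falls off the work surface, if the arm or the gripper's body presses on something with over 40 N, if the wrist force passes 120 N, or if a joint passes its speed limit or range.

## Working session

There is one attempt and no reset: what is moved stays moved. The work goes in short steps, Python scripts to look and compute and a tool call to move; the robot and the scene stay as the last step left them, time stands still between calls to the robot, and variables do not carry over. Pictures are saved under pics/ and viewed, about 8 in all and at most 12, crops included, and the job is handed in when it is done.

Besides the shell and the picture viewer there is one more tool, called after "Request:" as name(argument=value, ...) on one line, values as JSON. send_rows: Moves the arm, as the interface text tells. Its arguments: {"type":"object","properties":{"series":{"type":"array"},"newtons":{"type":"number"}},"required":["series"]}

```bash
mkdir -p pics; cat > h.py <<'E'
import numpy as np, cv2
from cell import manip
from scipy.spatial.transform import Rotation as R
def f_of(p): return p['img'].shape[0]/2/np.tan(np.radians(p['vfov'])/2)
def save(p,n,crop=None,s=1):
    im=p['img'][:,:,::-1]
    if crop: l,t,w,h=crop; im=im[t:t+h,l:l+w]
    cv2.imwrite('pics/'+n,cv2.resize(im,None,fx=s,fy=s,interpolation=cv2.INTER_CUBIC))
def proj(p,X):
    X=np.atleast_2d(X); T=np.linalg.inv(p['pose']); c=X@T[:3,:3].T+T[:3,3]; f=f_of(p)
    return np.c_[p['cx']+f*c[:,0]/c[:,2],p['cy']+f*c[:,1]/c[:,2]]
def ray(p,u,v):
    f=f_of(p); d=p['pose'][:3,:3]@np.array([(u-p['cx'])/f,(v-p['cy'])/f,1]); return p['pose'][:3,3],d/np.linalg.norm(d)
def atz(p,u,v,z):
    o,d=ray(p,u,v); return o+d*(z-o[2])/d[2]
E
python3 - <<'E'
from h import *
print(manip.read_state())
for n in ['scene','side']:
    p=manip.camera(n); save(p,n+'0.png',s=1.5)
    print(n,p['vfov'],p['cx'],p['cy'],p['pose'].round(3).tolist())
    for t in ['tall_tumbler_mid','short_tumbler_mid','long_peg_foot','short_peg_foot','rack','bowl','detergent','jar','brush','spoon']:
        print(t,[(np.round(d['rect']).tolist(),round(d['conf'],2)) for d in manip.find_in(t,p)])
E
```

```text
{'clock': 0.0, 'joints': array([-1.17162570e+00,  3.00443542e-01,  1.52158204e+00,  2.34746960e-05,
        1.32070313e+00, -6.66069173e-02]), 'qd': array([ 1.39592161e-04, -3.61272111e-05,  1.16780469e-03, -1.06010835e-03,
       -1.60167711e-03, -7.73054952e-04]), 'effort': array([-4.39662963e-04, -5.31802726e+01, -3.52736056e+01,  7.08753197e-02,
        2.43863388e-02, -8.89891680e-05]), 'eef_pos': array([ 246.91490341, -491.17526347,  212.90103964]), 'eef_rot': array([-3.14046063e+00, -9.83006077e-05,  4.65771667e-01]), 'wrist_force': array([-0.07171908,  0.24011397, -0.86641845]), 'moment': array([-0.00834364,  0.02351415,  0.01718789]), 'finger_gap': 93.69889209701302}
scene 48.43041268194731 253.36006792931258 189.03496274974592 [[-0.833, 0.322, -0.449, 1034.736], [0.553, 0.506, -0.662, 847.251], [0.014, -0.8, -0.6, 793.791], [0.0, 0.0, 0.0, 1.0]]
tall_tumbler_mid [([366.0, 204.0, 34.0, 42.0], 0.82), ([358.0, 232.0, 41.0, 54.0], 0.74), ([277.0, 181.0, 31.0, 46.0], 0.73), ([313.0, 213.0, 33.0, 47.0], 0.58)]
short_tumbler_mid [([193.0, 122.0, 25.0, 30.0], 0.6)]
long_peg_foot [(
[... 481 characters left out ...]
-0.995, -0.075, 0.073, 420.796], [-0.104, 0.751, -0.652, 734.006], [-0.006, -0.656, -0.755, 856.798], [0.0, 0.0, 0.0, 1.0]]
tall_tumbler_mid [([267.0, 206.0, 27.0, 41.0], 0.86), ([311.0, 278.0, 38.0, 50.0], 0.77), ([265.0, 253.0, 32.0, 48.0], 0.62), ([274.0, 307.0, 36.0, 52.0], 0.57)]
short_tumbler_mid [([275.0, 100.0, 25.0, 31.0], 0.94)]
long_peg_foot [([212.0, 175.0, 28.0, 29.0], 0.63)]
short_peg_foot [([224.0, 143.0, 18.0, 21.0], 0.74)]
rack [([111.0, 99.0, 143.0, 144.0], 0.68)]
bowl [([271.0, 160.0, 40.0, 41.0], 0.7)]
detergent [([209.0, 68.0, 22.0, 52.0], 0.73)]
jar [([183.0, 314.0, 38.0, 48.0], 0.59)]
brush [([117.0, 283.0, 95.0, 24.0], 0.89)]
spoon [([303.0, 225.0, 19.0, 52.0], 0.92)]
```

View pics/scene0.png

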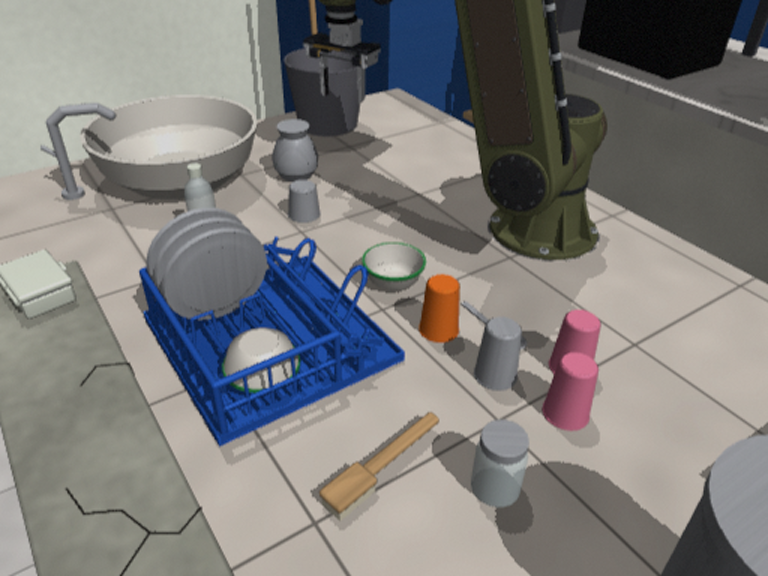

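View pics/side0.png

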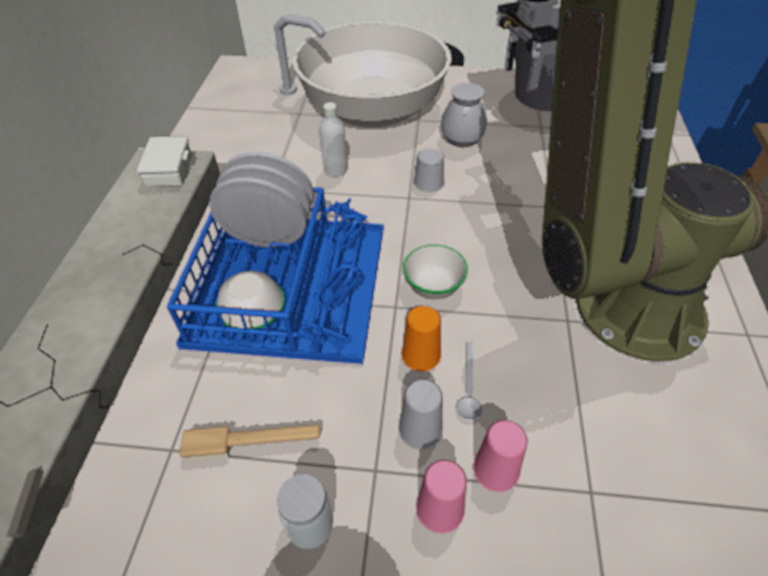

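The steel tall tumbler is the grey one between orange and pink (scene ≈(330,236), side ≈(281,276)). The orange one (scene ≈(294,205)) and the two pink ones (scene ≈(385,230), (379,260)) are look-alikes. The short tumbler is at scene (203,135), side (287,115). Of the two pegs, the long one is the nearer-left one (scene ≈(235,195)) and the short one is at ≈(200,170).

```bash
cat >> h.py <<'E'
A=np.linspace(0,2*np.pi,48,endpoint=False); C=np.c_[np.cos(A),np.sin(A)]
def frustum(x,y,r0,r1,h):
    return np.r_[np.c_[C*r0+[x,y],0*A],np.c_[C*r1+[x,y],0*A+h]]
def pegpts(x,y,yaw,L):
    t=np.linspace(0,np.pi/2,12); prof=np.r_[np.c_[np.full(4,25),np.linspace(0,L-30,4)],np.c_[25*np.cos(t),L-30+30*np.sin(t)]]
    P=np.r_[[[s*r,0,z] for r,z in prof for s in(-1,1)],[[0,s*r,z] for r,z in prof for s in(-1,1)]]
    return P@(R.from_euler('z',yaw)*R.from_euler('y',-np.pi/6)).as_matrix().T+[x,y,75]
def bb(p,X): q=proj(p,X); return np.r_[q.min(0),q.max(0)]
E
python3 - <<'E'
from h import *
from scipy.optimize import least_squares as LS
sc=manip.camera('scene'); sd=manip.camera('side')
def rects(t): return {n:[(np.array(d['rect']),d['conf'],d['pixels']) for d in manip.silhouettes(t,p)] for n,p in(('sc',sc),('sd',sd))}
P={'sc':sc,'sd':sd}
def near(L,c): 
    L=[m for m in L if np.hypot(*(m[0][:2]+m[0][2:]/2-c))<15]; 
    if not L: return None
    r=L[0][0]; return np.r_[r[:2],r[:2]+r[2:]]
def fit(t,c1,c2,r0,r1,h,x0):
    r=rects(t); m={'sc':near(r['sc'],c1),'sd':near(r['sd'],c2)}
    f=lambda q:np.concatenate([bb(P[k],frustum(*q,r0,r1,h))-m[k] for k in m if m[k] is not None])
    s=LS(f,x0,loss='soft_l1'); print(t,s.x.round(1),f(s.x).round(1))
    for k in m:
        if m[k] is not None: print('  ',k,atz(P[k],(m[k][0]+m[k][2])/2,(m[k][1]+m[k][3])/2,h/2).round(1))
for t,c1,c2,a in [('tall',(330,236),(281,275),(37,29,110)),('orange',(294,205),(281,226),(37,29,110)),('pink1',(385,230),(334,303),(37,29,110)),('pink2',(379,260),(293,331),(37,29,110))]:
    fit('tall_tumbler_mid',c1,c2,*a,atz(sc,*c1,55)[:2])
fit('short_tumbler_mid',(203,135),(287,115),38,31,78,atz(sc,203,135,39)[:2])
rl,rs=rects('long_peg_foot'),rects('short_peg_foot')
m={'lsc':near(rl['sc'],(233,197)),'lsd':near(rl['sd'],(226,189)),'ssc':near(rs['sc'],(201,169)),'ssd':near(rs['sd'],(233,153))}
print(m)
def f(q):
    x,y,w=q; o=[]
    for k,v in m.items():
        if v is None: continue
        X=pegpts(x,y,w,92) if k[0]=='l' else pegpts(x+160*np.sin(w),y-160*np.cos(w),w,62)
        o.append(bb(P[k[1:]],X)-v)
    return np.concatenate(o)
s=LS(f,[*atz(sc,228,200,110)[:2],0],loss='soft_l1'); print(s.x.round(3),f(s.x).round(1))
x,y,w=s.x
for k in P:
    im=P[k]['img'].copy()
    for X in (pegpts(x,y,w,92),pegpts(x+160*np.sin(w),y-160*np.cos(w),w,62)):
        for u in proj(P[k],X).round().astype(int): cv2.circle(im,u.tolist(),0,(255,255,0),-1)
    Q=dict(P[k]);Q['img']=im; save(Q,k+'1.png',(90,90,170,200) if k=='sd' else (90,130,200,180),2)
a,b=cv2.imread('pics/sd1.png'),cv2.imread('pics/sc1.png'); a=cv2.resize(a,(400,400));b=cv2.resize(b,(400,400)); cv2.imwrite('pics/c1.png',np.hstack([a,b]))
E
```

```text
tall_tumbler_mid [413.7 304. ] [ 3.2 -0.9  0.6  0.4 -1.6 -1.4 -0.2 -0.2]
   sc [422.9 303.1  55. ]
   sd [413.4 308.7  55. ]
tall_tumbler_mid [423.8 151.6] [ 0.8 -1.8 -1.2  0.7 -1.4 -1.1  1.7  3.2]
   sc [429.3 154.9  55. ]
   sd [426.4 150.9  55. ]
tall_tumbler_mid [293.5 353.1] [-3.6 -3.5 -0.2  4.   1.2  0.8 -0.1  0.1]
   sc [293.5 356.2  55. ]
   sd [296.7 355.   55. ]
tall_tumbler_mid [379. 432.] [ 2.6  0.4 -1.7 -0.3]
   sc [384.3 432.4  55. ]
short_tumbler_mid [ 435.3 -351.3] [ 0.9 -2.7  0.4 -0.4 -0.6 -0.4 -1.1  0.3]
   sc [ 442.4 -338.7   39. ]
   sd [ 433.9 -348.2   39. ]
{'lsc': array([224.1, 176.4, 246.2, 217.3]), 'lsd': array([213. , 173. , 238.9, 200.6]), 'ssc': array([187.8, 157.3, 211.8, 184. ]), 'ssd': array([222.7, 140.8, 243.5, 166.9])}
[5.97788e+02 8.48270e+01 2.00000e-03] [-3.4 -0.1 -0.1 -5.  -0.4  1.   1.4  1.7  4.7  1.  -0.  -1.9 -0.5  0.4
 -0.7 -5.4]
```

View pics/c1.png

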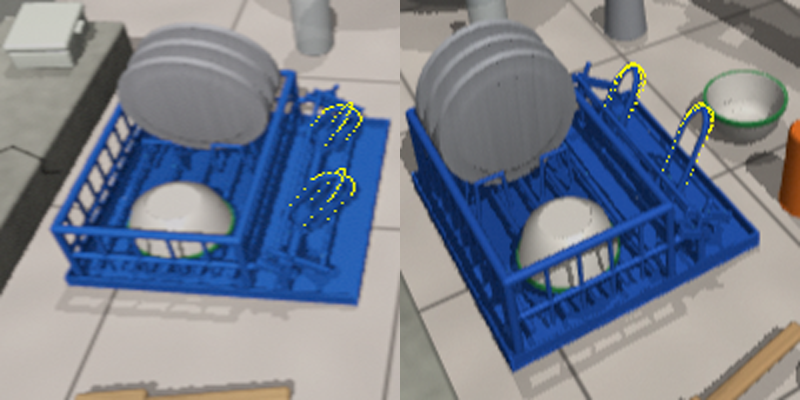

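The model outlines sit on both pegs in the side and scene views, so the rack is nearly square to the world (yaw about 0). Next I move above the bowl side for a close look at the pegs.

Request:
send_rows(series=[[[1, 0, 0, -40, 0], [1, 449, -329, -87, 26.7], [1, 449, -329, -87, 26.7], [1, 449, -329, -87, 26.7], [1, 449, -329, -87, 26.7], [1, 449, -329, -87, 26.7], [1, 449, -329, -87, 26.7], [1, 449, -329, -87, 26.7], [1, 449, -329, -87, 26.7], [1, 449, -329, -87, 26.7]]])

```text
clock: 2.9
eef_pos: [448.4, -96.7, 291.2]
eef_rot: [3.141, -0.001, -0.0]
wrist_force: [0.9, -0.7, 0.4]
finger_gap: 93.5
```

Request:
send_rows(series=[[[1, 0, 0, 0, 0]]])

```text
clock: 3.0
eef_pos: [449.6, -94.3, 291.2]
eef_rot: [-3.141, -0.001, 0.006]
wrist_force: [0.9, -0.5, 0.3]
finger_gap: 94.2
```

Request:
send_rows(series=[[[1, 50, -99, -10, 0], [1, 50, -99, -10, 0], [1, 50, -99, -10, 0], [1, 50, -99, -10, 0], [1, 50, -99, -10, 0]]])

```text
clock: 3.5
eef_pos: [497.6, -0.7, 300.5]
eef_rot: [3.141, 0.0, -0.001]
wrist_force: [-0.9, 0.7, -0.4]
finger_gap: 93.8
```

```bash
cat >> h.py <<'E'
def wrist():
    s=manip.read_state(); p=manip.camera('wrist'); T=np.eye(4); T[:3,:3]=R.from_euler('xyz',s['eef_rot']).as_matrix(); T[:3,3]=s['eef_pos']
    p['W']=T@p['T_tool_cam']; return s,p
def fproj(p,X):
    T=np.linalg.inv(p['W']); c=np.atleast_2d(X)@T[:3,:3].T+T[:3,3]; r=np.hypot(c[:,0],c[:,1]); k=f_of(p)*np.arctan2(r,c[:,2])/np.maximum(r,1e-9)
    return np.c_[p['cx']+k*c[:,0],p['cy']+k*c[:,1]]
E
python3 - <<'E'
from h import *
s,p=wrist(); print(s['eef_pos'],s['eef_rot'],p['vfov'],p['T_tool_cam'].round(2).tolist())
for t in ['long_peg_foot','short_peg_foot','bowl']:
    for d in manip.find_in(t,p): print(t,np.round(d['rect'],1).tolist(),round(d['conf'],2))
im=p['img'].copy()
x,y,w=597.8,84.8,0
for X in (pegpts(x,y,w,92),pegpts(x,y-160,w,62)):
    q=fproj(p,X); print(q.min(0),q.max(0))
    for u in q.round().astype(int): cv2.circle(im,u.tolist(),0,(255,255,0),-1)
q=dict(p);q['img']=im;save(q,'w1.png',s=1.5); np.save('w1.npy',p['img']); np.save('w1W.npy',p['W'])
print(fproj(p,[[528,-160,20],[528,170,20]]))
E
```

```text
[497.5669106   -0.71108352 300.48209137] [ 3.14136062e+00  4.89179882e-04 -5.96242889e-04] 65.70646984690485 [[-0.0, -0.97, -0.25, 74.32], [1.0, -0.0, -0.0, -0.82], [0.0, -0.25, 0.97, -171.48], [0.0, 0.0, 0.0, 1.0]]
long_peg_foot [167.9, 72.7, 45.3, 71.5] 0.91
short_peg_foot [294.7, 73.6, 43.1, 51.7] 0.97
bowl [229.4, 185.3, 87.5, 77.9] 0.81
bowl [455.6, 51.3, 55.5, 37.6] 0.36
[164.7036254   81.86594466] [213.37435188 145.31111391]
[296.48679952  81.23289345] [339.04961564 130.6778436 ]
[[359.74840088 146.94925629]
 [151.65157547 147.58759033]]
```

View pics/w1.png

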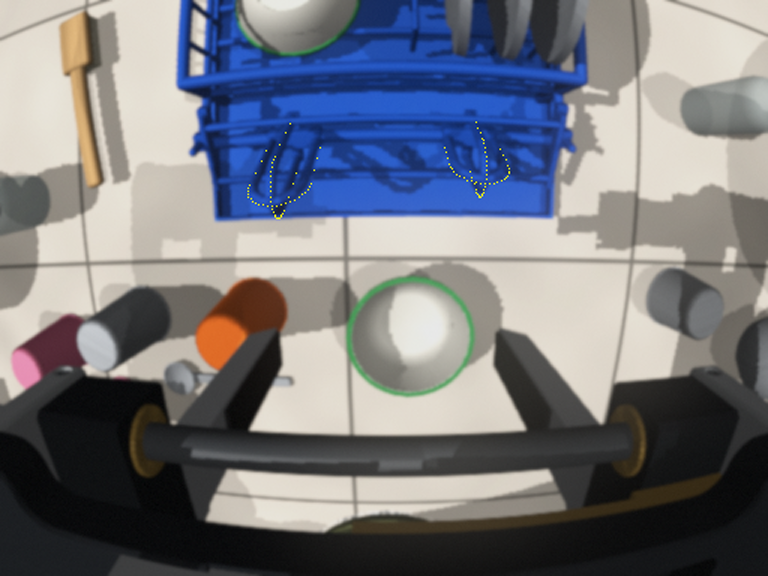

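The wrist view shows the long peg at about (190,110) and the short at (317,100), with the rack square to the tool. I enlarge to check the peg outline fit.

```bash
python3 - <<'E'
from h import *
im=np.load('w1.npy')[50:160,140:380,::-1]; im=np.clip(im.astype(float)*1.8,0,255).astype('uint8')
cv2.imwrite('pics/w1c.png',cv2.resize(im,(795,364),interpolation=cv2.INTER_CUBIC))
E
```

```text
(no output)
```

View pics/w1c.png

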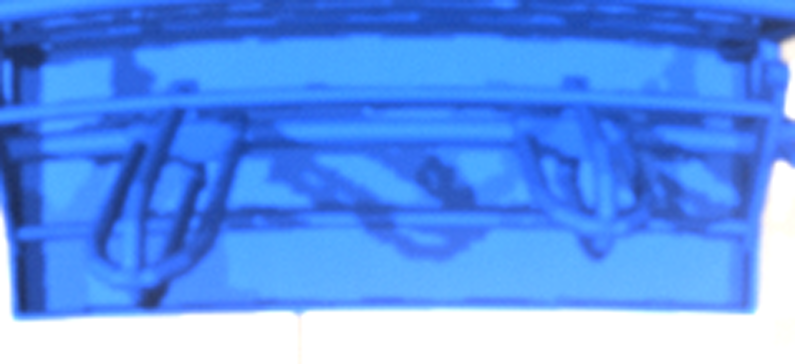

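```bash
python3 - <<'E'
from h import *
p={'W':np.load('w1W.npy'),'cx':0,'cy':0}
s=manip.read_state()
q=manip.camera('wrist'); p.update(cx=q['cx'],cy=q['cy'],vfov=q['vfov'],img=q['img'])
for x0 in(598,601,604):
    for y0 in (85,88):
        a=fproj(p,pegpts(x0,y0,0,92));b=fproj(p,pegpts(x0,y0-160,0,62))
        print(x0,y0,'long L/R/bottom',a[:,0].min().round(1),a[:,0].max().round(1),a[:,1].max().round(1),'short',b[:,0].min().round(1),b[:,0].max().round(1),b[:,1].max().round(1))
    for d in(-8,-2,4):
        u=np.array([-.5,0,.866]);e=np.array([.866,0,.5]);F=np.array([x0,5,75])
        print('  bars',d,fproj(p,[F-33*e+d*u,F+24*e+d*u])[:,1].round(1),'meas 116.4 79.3')
E
```

```text
598 85 long L/R/bottom 164.5 213.2 145.1 short 296.3 338.9 130.5
598 88 long L/R/bottom 162.1 211.0 145.2 short 294.1 336.6 130.4
  bars -8 [115.5  78.2] meas 116.4 79.3
  bars -2 [117.6  79.9] meas 116.4 79.3
  bars 4 [119.8  81.7] meas 116.4 79.3
601 85 long L/R/bottom 164.4 213.2 142.6 short 296.3 338.9 128.1
601 88 long L/R/bottom 162.0 211.0 142.6 short 294.1 336.6 128.0
  bars -8 [113.3  75.9] meas 116.4 79.3
  bars -2 [115.4  77.6] meas 116.4 79.3
  bars 4 [117.6  79.4] meas 116.4 79.3
604 85 long L/R/bottom 164.4 213.2 140.0 short 296.3 339.0 125.7
604 88 long L/R/bottom 161.9 211.0 140.1 short 294.1 336.7 125.6
  bars -8 [111.2  73.7] meas 116.4 79.3
  bars -2 [113.3  75.4] meas 116.4 79.3
  bars 4 [115.4  77.1] meas 116.4 79.3
```

Request:
send_rows(series=[[[1, -108, -300, 80, 0], [1, -108, -300, 80, 0], [1, -108, -300, 80, 0], [1, -108, -300, 80, 0], [1, -108, -300, 80, 0], [1, -108, -300, 80, 0], [1, -108, -300, 80, 0], [1, -108, -300, 80, 0], [1, -108, -300, 80, 0], [1, -108, -300, 80, 0]]])

```text
clock: 4.75
eef_pos: [390.6, 299.5, 221.1]
eef_rot: [-3.141, -0.001, -0.001]
wrist_force: [-0.1, -0.1, -0.1]
finger_gap: 93.8
```

```bash
python3 - <<'E'
from h import *
from scipy.optimize import least_squares as LS
s,p=wrist(); print(s['clock'],s['eef_pos'],s['eef_rot'])
for d in manip.silhouettes('tall_tumbler_mid',p):
    r=np.array(d['rect']); m=np.r_[r[:2],r[:2]+r[2:]]
    px=p['img'][d['pixels']].mean(0)
    def f(q): a=fproj(p,frustum(*q,37,29,110)); return np.r_[a.min(0),a.max(0)]-m
    o=LS(f,[414,304],loss='soft_l1'); print(m.round(),round(d['conf'],2),px.round(),o.x.round(1),f(o.x).round(1))
im=p['img'].copy()
for u in fproj(p,frustum(414,304,37,29,110)).round().astype(int): cv2.circle(im,u.tolist(),0,(255,255,0),-1)
q=dict(p);q['img']=im;save(q,'w2.png',s=1.5)
E
```

```text
4.75 [390.55890006 299.4679965  221.0803316 ] [-3.14142779e+00 -5.05003030e-04 -1.39455176e-03]
[182. 217. 244. 290.] 0.89 [126.  70.  85.] [299.7 357.3] [-0.3 -6.5  0.3  4.8]
[342. 119. 426. 190.] 0.88 [131.  72.  42.] [424. 150.] [-0.1  3.9  0.1 -1.2]
[230. 126. 288. 199.] 0.72 [132. 134. 135.] [414.2 300.3] [-1.1  1.3  1.1 -0.7]
[115. 154. 196. 231.] 0.59 [131.  73.  89.] [378.8 424.7] [ 0.7  0.8 -0.8 -0.7]
[ 72.   0. 157.  73.] 0.21 [120. 122. 123.] [573.8 474.1] [-0.2  1.1  0.4 -1.7]
```

View pics/w2.png

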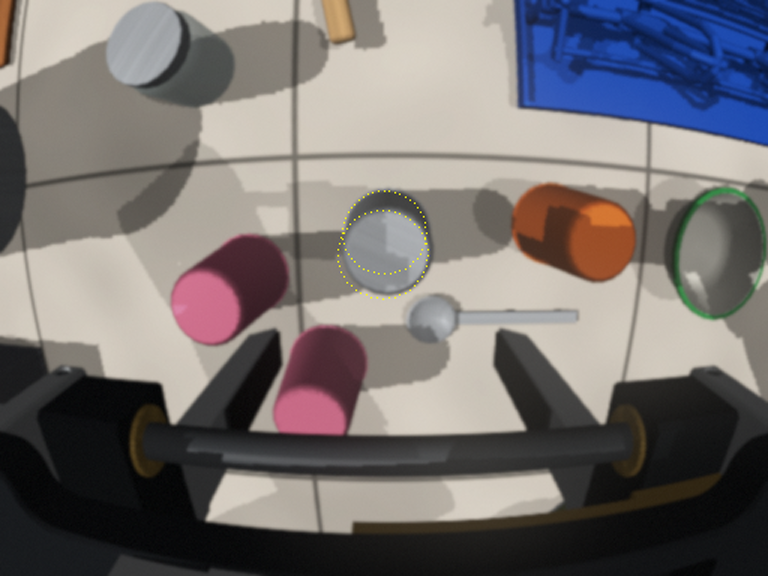

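The steel tall tumbler (px ≈(259,160)) is confirmed at about (414, 301). The pink ones are at left and lower left, and the orange one is at right. Now I grasp it.

Request:
send_rows(series=[[[1, 23, -1, 30, 0], [1, 23.5, -1.5, 75, 0], [1, 23.5, -1.5, 115, 0], [1, 23.5, -1.5, 140, 0], [1, 23.5, -1.5, 147, 0], [1, 23.5, -1.5, 147, 0], [0.4, 23.5, -1.5, 147, 0], [0.4, 23.5, -1.5, 147, 0], [0.4, 23.5, -1.5, 147, 0], [0.4, 23.5, -1.5, 147, 0]]], newtons=10)

```text
clock: 5.85
eef_pos: [413.8, 301.9, 74.4]
eef_rot: [-3.141, -0.001, -0.0]
wrist_force: [-0.1, -1.0, 1.3]
finger_gap: 65.2
```

Request:
send_rows(series=[[[0.4, 0, 0, 0, 0], [0.4, 0, 0, 0, 0], [0.4, 0, 0, 0, 0]]])

```text
clock: 6.15
eef_pos: [413.8, 301.9, 74.3]
eef_rot: [-3.141, -0.001, -0.0]
wrist_force: [-0.7, -2.2, 7.0]
finger_gap: 64.5
```

Request:
send_rows(series=[[[0.4, 0, 0, -15, 0], [0.4, 0, 0, -50, 0], [0.4, 0, 0, -95, 0], [0.4, 0, 0, -140, 0], [0.4, 0, 0, -185, 0], [0.4, 0, 0, -200, 0], [0.4, 0, 0, -200, 0]]])

```text
clock: 6.85
eef_pos: [414.0, 302.2, 275.8]
eef_rot: [-3.139, -0.003, -0.0]
wrist_force: [0.7, 0.0, -2.0]
finger_gap: 64.6
```

```bash
cat > plan.py <<'E'
import numpy as np
def feas(L,H,D,R0,R1,hp,px,pz,ths,foot=(0,75),delta=0,rb=3):
    # tilt th>0: closed end to front (-x). returns tilts where the peg is clear inside and the rim is above the bars
    t=np.linspace(0,np.pi/2,25); pr=np.r_[np.c_[np.full(20,25),np.linspace(0,L-30,20)],np.c_[25*np.cos(t),L-30+30*np.sin(t)]]
    pr=np.r_[pr,pr*[-1,1]]
    u=np.array([-.5,.866]);e=np.array([.866,.5]); P=np.array(foot)+pr[:,:1]*e+pr[:,1:]*u
    B=[np.array(foot)-33*e+(delta-rb)*u,np.array(foot)+24*e+(delta-rb)*u]
    ok=[]
    for th in ths:
        U=np.array([-np.sin(th),np.cos(th)]);E=np.array([np.cos(th),np.sin(th)]); M=np.array([px,pz])-hp*U
        a=(P-M)@U; b=np.abs((P-M)@E); s=a>0
        slope=(R0-R1)/H
        good=np.all(b[s]<=R0-3-slope*a[s]) and a.max()<=D
        for c in B:
            aa=(c-M)@U; bb=abs((c-M)@E)
            if bb<R0+rb and aa>-rb: good=False
        ok.append(good)
    return np.degrees(np.array(ths)[ok])
if __name__=='__main__':
    import sys
    ths=np.radians(np.arange(0,45,1))
    for nm,a in(('tall',(92,110,106,37,29,68)),('short',(62,78,74,38,31,44))):
        top=75+a[0]*.866+a[5]
        for pz in np.arange(top,75+a[5]*.866-2,-6):
            row=[]
            for px in range(-54,-8,4):
                r=feas(*a,px,pz,ths); row.append(f'{px}:{r.min():.0f}-{r.max():.0f}' if len(r) else f'{px}:  -  ')
            print(nm,round(pz),' '.join(row))
E
python3 plan.py
```

```text
tall 223 -54:0-26 -50:0-23 -46:0-21 -42:0-18 -38:0-15 -34:0-12 -30:0-10 -26:0-7 -22:0-5 -18:0-3 -14:0-1 -10:  -  
tall 217 -54:3-25 -50:1-22 -46:0-19 -42:0-16 -38:0-13 -34:0-10 -30:0-7 -26:0-4 -22:0-2 -18:  -   -14:  -   -10:  -  
tall 211 -54:6-24 -50:3-21 -46:1-18 -42:0-15 -38:0-12 -34:0-9 -30:0-6 -26:0-3 -22:0-0 -18:  -   -14:  -   -10:  -  
tall 205 -54:9-24 -50:6-21 -46:3-18 -42:1-15 -38:0-12 -34:0-8 -30:0-5 -26:0-2 -22:  -   -18:  -   -14:  -   -10:  -  
tall 199 -54:11-25 -50:8-22 -46:6-19 -42:4-15 -38:0-12 -34:0-9 -30:0-5 -26:0-2 -22:  -   -18:  -   -14:  -   -10:  -  
tall 193 -54:13-27 -50:11-23 -46:8-20 -42:5-17 -38:3-13 -34:0-9 -30:0-5 -26:0-1 -22:  -   -18:  -   -14:  -   -10:  -  
tall 187 -54:16-29 -50:13-25 -46:10-22 -42:8-18 -38:5-14 -34:2-10 -30:0-5 -26:0-1 -22:  -   -18:  -   -14:  -   -10:  -  
tall 181 -54:18-32 -50:16-28 -46:13-24 -42:10-20 -38:7-15 -34:5-10 -30:2-6 -26:0-1 -22:  -   -18:  -   -14:  -   -10:  -  
tall 175 -54:21-34 -50:18-31 -46:15-26 -42:13-22 -38:9-17 -34:7-11 -30:5-6 -26:  -   -22:  -   -18:  -   -14:  -   -10:  -  
tall 169 -54:23-37 -50:20-
[... 1534 characters left out ...]
34:13-37 -30:10-32 -26:6-27 -22:2-21 -18:0-15 -14:0-9 -10:0-2
short 137 -54:37-44 -50:33-44 -46:29-44 -42:25-44 -38:21-44 -34:17-40 -30:13-36 -26:9-31 -22:5-24 -18:2-17 -14:0-10 -10:0-2
short 131 -54:42-44 -50:39-44 -46:34-44 -42:29-44 -38:24-44 -34:20-44 -30:16-40 -26:12-35 -22:8-29 -18:5-20 -14:2-11 -10:  -  
short 125 -54:  -   -50:  -   -46:41-44 -42:35-44 -38:29-44 -34:24-44 -30:20-43 -26:16-39 -22:12-35 -18:11-25 -14:13-13 -10:  -  
short 119 -54:  -   -50:  -   -46:  -   -42:44-44 -38:37-44 -34:30-44 -30:23-44 -26:19-43 -22:20-38 -18:23-33 -14:  -   -10:  -  
short 113 -54:  -   -50:  -   -46:  -   -42:  -   -38:  -   -34:41-41 -30:30-37 -26:27-33 -22:41-43 -18:38-38 -14:  -   -10:  -
```

The tall tumbler lifts cleanly. The geometry shows that lowering it straight down with its axis about 42 mm in front of the foot lets the peg tilt it by itself. Now I carry it above the long peg.

Request:
send_rows(series=[[[0.4, 10, 16, 0, 0], [0.4, 30, 46, 0, 0], [0.4, 55, 84, 0, 0], [0.4, 80, 122, 0, 0], [0.4, 105, 160, 0, 0], [0.4, 125, 190, 0, 0], [0.4, 138, 209, 5, 0], [0.4, 143.5, 216, 10, 0], [0.4, 143.5, 216, 15, 0], [0.4, 143.5, 216, 15, 0]]])

```text
clock: 7.85
eef_pos: [556.1, 86.7, 257.2]
eef_rot: [-3.142, 0.002, 0.0]
wrist_force: [-0.5, 0.4, -0.8]
finger_gap: 64.7
```

```bash
python3 - <<'E'
from h import *
s,p=wrist(); print(s['clock'],s['eef_pos'],s['eef_rot'],s['wrist_force'])
sd=manip.camera('side'); sc=manip.camera('scene')
out=[]
for q,n,x0,y0,c in((sd,'',600.5,86,(170,90,120,120)),(sc,'',600.5,86,(190,110,120,120))):
    im=q['img'].copy()
    for u in proj(q,pegpts(x0,y0,0,92)).round().astype(int): cv2.circle(im,u.tolist(),0,(255,255,0),-1)
    l,t,w,h=c; out.append(cv2.resize(im[t:t+h,l:l+w,::-1],(400,400),interpolation=cv2.INTER_CUBIC))
cv2.imwrite('pics/c3.png',np.hstack(out))
E
```

```text
7.85 [556.14182502  86.68984759 257.18071468] [-3.14155412e+00  2.41763241e-03  4.38056592e-04] [-0.47210951  0.38972426 -0.81995489]
```

View pics/c3.png

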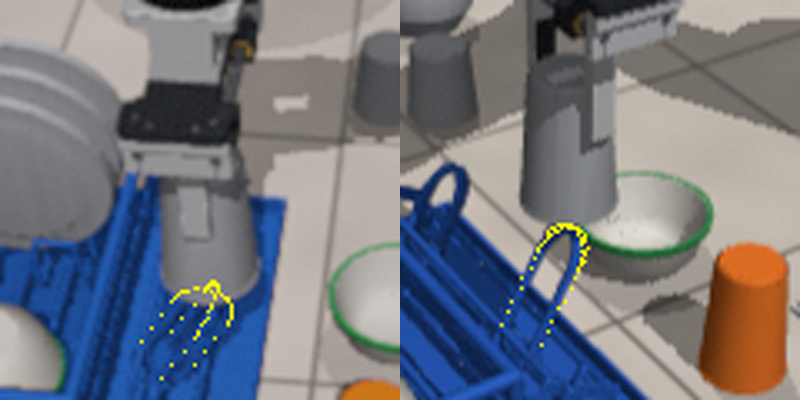

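Request:
send_rows(series=[[[0.4, 1, 0, 8, 0], [0.4, 1, 0, 16, 0], [0.4, 1, 0, 24, 0], [0.4, 1, 0, 32, 0], [0.4, 1, 0, 40, 0], [0.4, 1, 0, 45, 0], [0.4, 1, 0, 50, 0], [0.4, 1, 0, 54, 0], [0.4, 1, 0, 58, 0], [0.4, 1, 0, 62, 0]]])

```text
clock: 9.0
eef_pos: [558.1, 85.8, 196.6]
eef_rot: [-3.142, -0.0, -0.0]
wrist_force: [-1.0, 0.0, -2.5]
finger_gap: 64.4
```

Request:
send_rows(series=[[[0.4, 0, 0, 4, 0], [0.4, 0, 0, 8, 0], [0.4, 0, 0, 12, 0], [0.4, 0, 0, 16, 0]]])

```text
clock: 9.4
eef_pos: [558.0, 85.8, 180.4]
eef_rot: [-3.142, -0.0, -0.0]
wrist_force: [0.5, -0.5, -0.1]
finger_gap: 64.2
```

```bash
python3 - <<'E'
from h import *
print(manip.read_state()['wrist_force'])
sd=manip.camera('side'); sc=manip.camera('scene'); s,p=wrist()
out=[cv2.resize(q['img'][t:t+120,l:l+120,::-1],(400,400),interpolation=cv2.INTER_CUBIC) for q,l,t in((sd,170,90),(sc,180,110))]
cv2.imwrite('pics/c4.png',np.hstack(out))
E
```

```text
[ 0.54993636 -0.45668157 -0.05326042]
```

View pics/c4.png

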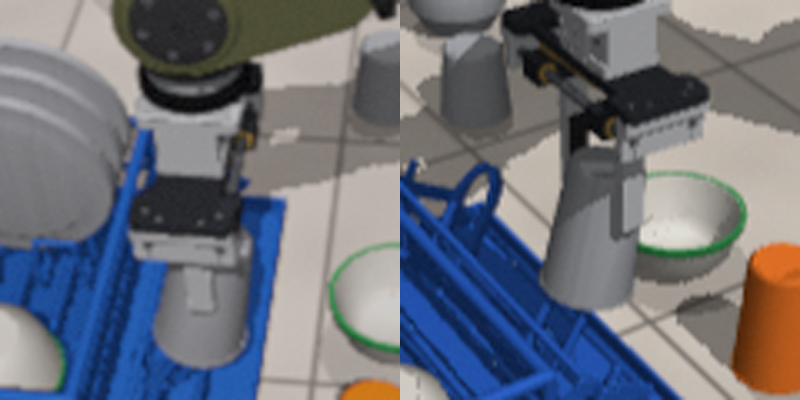

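The peg is inside and the tumbler is already tilting with it at near-zero force, so I continue down.

Request:
send_rows(series=[[[0.4, 0, 0, 3, 0], [0.4, 0, 0, 6, 0], [0.4, 0, 0, 9, 0], [0.4, 0, 0, 12, 0], [0.4, 0, 0, 15, 0], [0.4, 0.5, 0, 18, 0], [0.4, 1, 0, 21, 0], [0.4, 1.5, 0, 24, 0]]])

```text
clock: 10.35
eef_pos: [559.5, 85.8, 156.5]
eef_rot: [-3.142, 0.0, -0.0]
wrist_force: [0.9, 0.2, -1.9]
finger_gap: 64.3
```

Request:
send_rows(series=[[[0.4, 0.5, 0, 2, 0], [0.4, 1, 0, 4, 0], [0.4, 1.5, 0, 6, 0]]])

```text
clock: 10.65
eef_pos: [561.0, 85.8, 150.6]
eef_rot: [3.142, -0.0, -0.0]
wrist_force: [0.6, 0.5, -0.7]
finger_gap: 64.1
```

Request:
send_rows(series=[[[0.4, 0.5, 0, 1, 0], [0.4, 1, 0, 2, 0], [0.4, 1.5, 0, 3, 0], [0.4, 1.5, 0, 3, 0]]])

```text
clock: 11.05
eef_pos: [562.5, 85.8, 147.6]
eef_rot: [-3.142, 0.0, -0.0]
wrist_force: [1.0, -0.1, -1.0]
finger_gap: 64.0
```

Request:
send_rows(series=[[[0.4, 0.5, 0, 1, 0], [0.4, 1, 0, 2, 0], [0.4, 1, 0, 2, 0]]])

```text
clock: 11.35
eef_pos: [562.8, 85.9, 146.0]
eef_rot: [-3.142, 0.002, -0.0]
wrist_force: [-8.3, 0.3, 7.5]
finger_gap: 64.4
```

Request:
send_rows(series=[[[0.4, 0.5, 0, 1, 0], [0.4, 1, 0, 2, 0], [0.4, 1, 0, 2, 0]]])

```text
clock: 11.65
eef_pos: [563.5, 85.9, 144.1]
eef_rot: [3.142, 0.002, -0.0]
wrist_force: [-10.3, -0.6, 8.7]
finger_gap: 64.1
```

Contact at z≈146 (force −8 x, +7.5 z). I look at it before going on.

```bash
python3 - <<'E'
from h import *
print(manip.read_state()['wrist_force'],manip.read_state()['moment'])
sd=manip.camera('side'); sc=manip.camera('scene')
out=[cv2.resize(q['img'][t:t+80,l:l+80,::-1],(400,400),interpolation=cv2.INTER_CUBIC) for q,l,t in((sd,190,140),(sc,205,150))]
cv2.imwrite('pics/c5.png',np.hstack(out))
E
```

```text
[-10.27529664  -0.56313901   8.69160275] [-0.0045099   2.0951551   0.03845866]
```

View pics/c5.png

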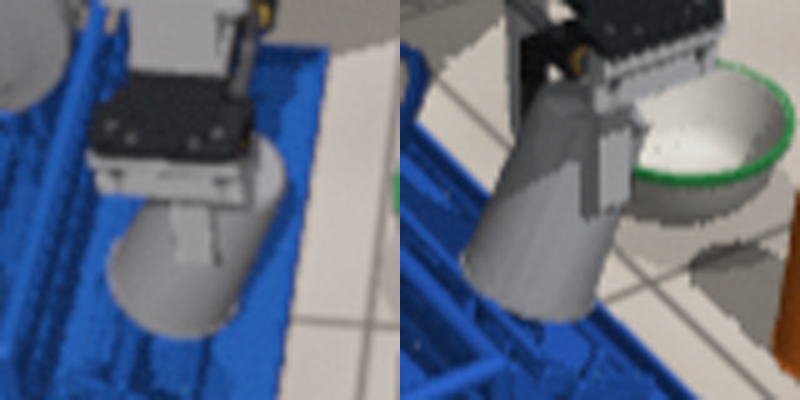

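```bash
cat >> h.py <<'E'
from scipy.optimize import least_squares as LS
def tumb(mx,my,mz,th,r0,r1,h):
    return frustum(0,0,r0,r1,h)@R.from_euler('y',-th).as_matrix().T+[mx,my,mz]
def tilt_fit(target,a,x0,cx):
    sc=manip.camera('scene'); sd=manip.camera('side'); M=[]
    for q,c in((sc,cx[0]),(sd,cx[1])):
        L=[np.array(d['rect']) for d in manip.silhouettes(target,q)]
        L=[r for r in L if np.hypot(*(r[:2]+r[2:]/2-c))<20]
        if L: M.append((q,np.r_[L[0][:2],L[0][:2]+L[0][2:]])); print(M[-1][1].round(1))
    f=lambda q:np.concatenate([bb(p,tumb(*q,*a))-m for p,m in M])
    o=LS(f,x0,x_scale=[5,5,5,.1],loss='soft_l1'); u=np.array([-.5,.866])
    print('mouth',o.x[:3].round(1),'tilt',np.degrees(o.x[3]).round(1),'res',f(o.x).round(1)); return o.x
E
python3 - <<'E'
from h import *
x=tilt_fit('tall_tumbler_mid',(37,29,110),[600,86,75,.5],((230,192),(225,190)))
d=x[[0,2]]-[600.5,75]; print('axial',d@[-.5,.866],'lat',d@[.866,.5])
E
```

```text
[213.6 166.4 252.5 214.7]
[210.2 167.7 248.6 205.5]
mouth [595.8  73.3  64.8] tilt 27.8 res [-0.   0.2  0.2  0.5 -0.1 -4.5  0.2  0.4]
axial -6.51095999801023 lat -9.141723713977623
```

```bash
python3 - <<'E'
from h import *
sc=manip.camera('scene'); sd=manip.camera('side')
m=np.array([213.6,166.4,252.5,214.7,210.2,167.7,248.6,205.5]); w=np.array([1,1,1,1,1,0,1,1])
# pivot at 7 below TCP on the axis, unknown hp
for dv in (0,2,-2):
    f=lambda q:w*(np.r_[bb(sc,X:=tumb(563.5+q[0]*np.sin(q[1]),86+dv,137+q[2]-q[0]*np.cos(q[1]),q[1],37,29,110)),bb(sd,X)]-m)
    o=LS(f,[68,.5,0],x_scale=[5,.1,5],loss='soft_l1'); print(o.x[0],np.degrees(o.x[1]),o.x[2],f(o.x).round(1))
E
```

```text
73.65098534006789 28.83363232232709 3.9060516250938737 [ 1.2 -0.8  2.4  0.2 -2.4 -0.  -1.1  1.3]
73.7402834538515 30.041955168270487 5.319483533518959 [ 1.1 -0.9  3.   0.2 -3.1 -0.  -1.1  1.4]
73.40363971009411 27.98749096731338 2.293308483665627 [ 1.1 -0.7  1.9  0.2 -1.9 -0.  -1.1  1.2]
```

The fit gives a tilt of about 29° with the mouth within about 2 mm of the foot plane, so the tumbler is on the rail. I relieve the sideways load and check that it bears downward.

Request:
send_rows(series=[[[0.4, -1, 0, 0, 0], [0.4, -2, 0, 0, 0], [0.4, -2, 0, 0, 0]]])

```text
clock: 12.35
eef_pos: [562.5, 85.9, 143.7]
eef_rot: [-3.142, -0.0, -0.0]
wrist_force: [-0.9, 0.7, 0.1]
finger_gap: 64.3
```

Request:
send_rows(series=[[[0.4, 0, 0, 0.7, 0], [0.4, 0, 0, 1.5, 0], [0.4, 0, 0, 1.5, 0]]])

```text
clock: 12.65
eef_pos: [561.9, 85.9, 142.2]
eef_rot: [-3.141, 0.002, -0.0]
wrist_force: [-6.5, 0.9, 6.4]
finger_gap: 64.5
```

Down-only motion brings the same reaction along the peg, so the tumbler is resting on the rail. I unload slightly, then release.

Request:
send_rows(series=[[[0.4, -0.3, 0, -0.7, 0], [0.4, -0.3, 0, -0.7, 0], [0.8, -0.3, 0, -0.7, 0], [0.95, -0.3, 0, -0.7, 0], [1, -0.3, 0, -0.7, 0], [1, -0.3, 0, -0.7, 0], [1, -0.3, 0, -0.7, 0]]])

```text
clock: 13.35
eef_pos: [562.2, 85.8, 142.9]
eef_rot: [-3.142, -0.0, -0.0]
wrist_force: [0.2, -0.3, 0.2]
finger_gap: 93.6
```

Request:
send_rows(series=[[[1, 0, 0, -10, 0], [1, 0, 0, -30, 0], [1, 0, 0, -65, 0], [1, 0, 0, -110, 0], [1, -40, 0, -140, 0], [1, -80, 0, -140, 0], [1, -80, 0, -140, 0]]])

```text
clock: 14.05
eef_pos: [479.4, 86.0, 284.9]
eef_rot: [-3.141, -0.002, 0.0]
wrist_force: [-1.4, -0.8, -0.3]
finger_gap: 93.7
```

```bash
python3 - <<'E'
from h import *
s=manip.read_state(); print(s['clock'],s['eef_pos'])
x=tilt_fit('tall_tumbler_mid',(37,29,110),[600,86,75,.5],((230,192),(225,190)))
d=x[[0,2]]-[600.5,75]; print('axial',d@[-.5,.866],'lat',d@[.866,.5])
s,p=wrist()
sd=manip.camera('side')
a=cv2.resize(sd['img'][140:220,190:270,::-1],(400,400),interpolation=cv2.INTER_CUBIC)
b=cv2.resize(p['img'][30:190,150:310,::-1],(400,400),interpolation=cv2.INTER_CUBIC)
cv2.imwrite('pics/c6.png',np.hstack([a,b]))
E
```

```text
14.05 [479.37808496  85.97725139 284.86841747]
[211.9 167.1 255.  216.3]
[209.5 164.  251.4 207.4]
mouth [600.2  72.9  65.1] tilt 35.6 res [ 0.8  0.4 -0.3 -0.4 -0.2  0.9 -0.2 -1.4]
axial -8.476558682193751 lat -5.202008098337539
```

View pics/c6.png

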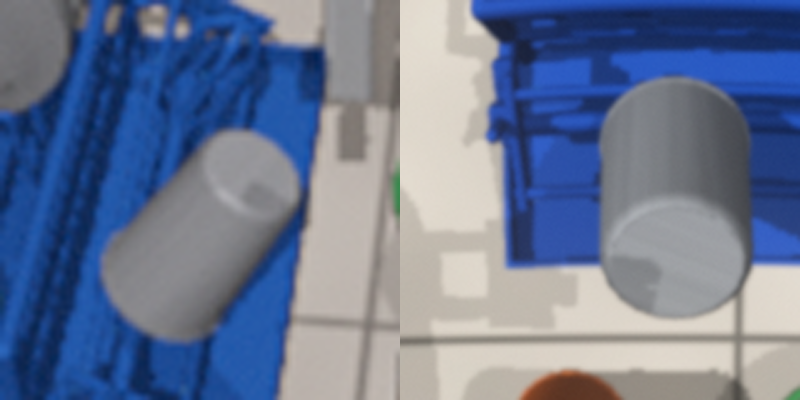

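The tall tumbler hangs on the long peg. I check its tilt with all three views and the y and seat depth free.

```bash
python3 - <<'E'
from h import *
s,wp=wrist(); sc=manip.camera('scene'); sd=manip.camera('side')
M=[]
for q,c,F in((sc,(233,192),proj),(sd,(230,186),proj),(wp,(420,79),fproj)):
    L=[np.array(d['rect']) for d in manip.silhouettes('tall_tumbler_mid',q)]
    if q is wp: print([r.round().tolist() for r in L]); c=(420,80)
    if q is wp: c=(150+675/2.5-0*1-0, 30+200/2.5) if 0 else (150+275*.4,30+197*.4)
    L=[r for r in L if np.hypot(*(r[:2]+r[2:]/2-c))<25]
    if L: M.append((q,np.r_[L[0][:2],L[0][:2]+L[0][2:]],F)); print(M[-1][1].round(1))
def bx(F,q,X): a=F(q,X); return np.r_[a.min(0),a.max(0)]
f=lambda q:np.concatenate([bx(F,p,tumb(*q,37,29,110))-m for p,m,F in M])
def rep(o,x,y=None): 
    d=x[[0,2]]-[600.5,75]; print(x.round(2),'tilt',np.degrees(x[3]).round(1),'axial',(d@[-.5,.866]).round(1),'lat',(d@[.866,.5]).round(1),'cost',round(o.cost,2)); 
for sub in (M,M[:2],M[1:],[M[0],M[-1]]):
    f=lambda q:np.concatenate([bx(F,p,tumb(*q,37,29,110))-m for p,m,F in sub])
    o=LS(f,[600,86,75,.5],x_scale=[5,5,5,.1]); rep(o,o.x); print(f(o.x).round(1))
    for th in (25,30,35):
        g=lambda q:f([q[0],q[1],q[2],np.radians(th)]); o=LS(g,[600,86,75]); rep(o,np.r_[o.x,np.radians(th)])
# reference: unmoved orange lookalike for bias
E
```

```text
[214.3 167.8 255.  214.4]
[211.8 163.5 253.5 206.9]
[[183.0, 177.0, 61.0, 70.0], [32.0, 204.0, 61.0, 46.0], [103.0, 252.0, 29.0, 31.0], [232.0, 60.0, 56.0, 101.0]]
[232.5  59.6 289.  160.8]
[5.958e+02 8.367e+01 7.243e+01 5.800e-01] tilt 33.2 axial 0.1 lat -5.4 cost 15.35
[ 1.5 -1.4  2.4  0.9 -2.2  1.7 -2.3  0.5 -1.   0.3  2.3  0. ]
[5.890e+02 8.409e+01 7.173e+01 4.400e-01] tilt 25.0 axial 2.9 lat -11.6 cost 38.65
[5.9326e+02 8.3830e+01 7.2000e+01 5.2000e-01] tilt 30.0 axial 1.0 lat -7.8 cost 18.44
[597.12  83.43  72.62   0.61] tilt 35.0 axial -0.4 lat -4.1 cost 16.09
[5.9248e+02 6.8800e+01 6.0710e+01 5.7000e-01] tilt 32.9 axial -8.4 lat -14.1 cost 1.72
[ 0.  -0.8  0.1  0.7  0.4  0.9 -0.5 -1. ]
[5.8597e+02 6.9960e+01 5.8060e+01 4.4000e-01] tilt 25.0 axial -7.4 lat -21.1 cost 8.1
[5.9015e+02 6.9250e+01 5.9630e+01 5.2000e-01] tilt 30.0 axial -8.1 lat -16.6 cost 2.51
[594.09  68.5   61.62   0.61] tilt 35.0 axial -8.4 lat -12.2 cost 2.06
[5.9489e+02 8.4290e+01 7.4170e+01 5.8000e-01] tilt 33.0 axial 2.1 lat -5.3 cost 8.88
[-2.   1.4 -2.1  0.3 -1.6  0.7  1.9  0.9]
[5.8814e+02 8.4530e+01 7.5800e+01 4.4000e-01] tilt 25.0 axial 6.9 lat -10.3 cost 28.07
[5.9247e+02 8.4260e+01 7.4360e+01 5.2000e-01] tilt 30.0 axial 3.5 lat -7.3 cost 11.54
[596.4   84.    73.7    0.61] tilt 35.0 axial 0.9 lat -4.2 cost 9.62
[5.9702e+02 8.3980e+01 7.1020e+01 5.9000e-01] tilt 33.7 axial -1.7 lat -5.0 cost 7.55
[ 1.3 -0.8  2.3  1.6 -1.1 -0.3  1.8 -0.8]
[5.8997e+02 8.4320e+01 7.1680e+01 4.4000e-01] tilt 25.0 axial 2.4 lat -10.8 cost 28.19
[5.9416e+02 8.4120e+01 7.1100e+01 5.2000e-01] tilt 30.0 axial -0.2 lat -7.4 cost 10.79
[597.93  83.83  70.95   0.61] tilt 35.0 axial -2.2 lat -4.3 cost 7.82
```

Every view that includes the wrist camera fits a seated tumbler: mouth within about 2 mm of the foot plane and tilt about 30–33°. The side+scene pair alone reads 8 mm lower, but its y is 15 mm off, so I discount it. Now the short tumbler.

Request:
send_rows(series=[[[1, -10, 20, 0, 0], [1, -69, 431, 65, 0], [1, -69, 431, 65, 0], [1, -69, 431, 65, 0], [1, -69, 431, 65, 0], [1, -69, 431, 65, 0], [1, -69, 431, 65, 0], [1, -69, 431, 65, 0], [1, -69, 431, 65, 0], [1, -69, 431, 65, 0]]])

```text
clock: 15.65
eef_pos: [411.7, -348.5, 216.8]
eef_rot: [-3.141, 0.001, -0.003]
wrist_force: [1.0, 0.4, 0.3]
finger_gap: 93.8
```

Request:
send_rows(series=[[[1, -2, 10, 0, 0], [1, -2, 10, 0, 0], [1, -2, 10, 0, 0]]])

```text
clock: 15.95
eef_pos: [411.5, -354.3, 218.2]
eef_rot: [3.142, -0.0, 0.001]
wrist_force: [0.1, -0.5, -0.0]
finger_gap: 94.1
```

```bash
python3 - <<'E'
from h import *
s,p=wrist(); print(s['clock'],s['eef_pos'],s['eef_rot'])
for d in manip.silhouettes('short_tumbler_mid',p):
    r=np.array(d['rect']); m=np.r_[r[:2],r[:2]+r[2:]]
    def f(q): a=fproj(p,frustum(*q,38,31,78)); return np.r_[a.min(0),a.max(0)]-m
    o=LS(f,[435,-350],loss='soft_l1'); print(m.round(),round(d['conf'],2),p['img'][d['pixels']].mean(0).round(),o.x.round(1),f(o.x).round(1))
im=p['img'].copy()
for u in fproj(p,frustum(435,-351,38,31,78)).round().astype(int): cv2.circle(im,u.tolist(),0,(255,255,0),-1)
q=dict(p);q['img']=im;save(q,'w3.png',s=1.3)
E
```

```text
15.95 [ 411.45557332 -354.28206656  218.24012117] [ 3.14150144e+00 -3.24580931e-04  5.28308130e-04]
[234. 121. 289. 192.] 0.7 [136. 138. 140.] [ 437.4 -355.9] [-2.4  3.8  1.1 -1.3]
```

View pics/w3.png

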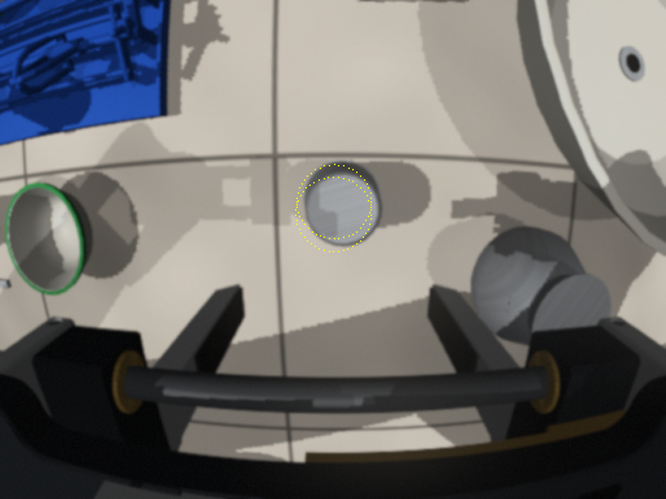

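The short steel tumbler is alone at px ≈(263,158), position ≈(437.5, −356). The vase is to the right and clear of the jaws. I grasp it now.

Request:
send_rows(series=[[[1, 26, 1.5, 30, 0], [1, 26, 1.5, 75, 0], [1, 26, 1.5, 115, 0], [1, 26, 1.5, 145, 0], [1, 26, 1.5, 160, 0], [1, 26, 1.5, 162, 0], [0.4, 26, 1.5, 162, 0], [0.4, 26, 1.5, 162, 0], [0.4, 26, 1.5, 162, 0], [0.4, 26, 1.5, 162, 0]]], newtons=10)

```text
clock: 17.05
eef_pos: [437.5, -357.2, 57.1]
eef_rot: [3.14, -0.002, -0.0]
wrist_force: [0.7, -0.6, 4.2]
finger_gap: 68.0
```

Request:
send_rows(series=[[[0.4, 0, 0, 0, 0], [0.4, 0, 0, 0, 0], [0.4, 0, 0, 0, 0]]])

```text
clock: 17.35
eef_pos: [437.5, -357.2, 57.0]
eef_rot: [3.14, -0.002, -0.0]
wrist_force: [-0.3, -0.7, 6.9]
finger_gap: 68.3
```

Request:
send_rows(series=[[[0.4, 0, 0, -15, 0], [0.4, 0, 0, -50, 0], [0.4, 0, 0, -95, 0], [0.4, 0, 0, -130, 0], [0.4, 0, 0, -145, 0], [0.4, 0, 0, -150, 0], [0.4, 0, 0, -150, 0]]])

```text
clock: 18.05
eef_pos: [437.0, -356.5, 206.4]
eef_rot: [3.141, -0.0, -0.0]
wrist_force: [0.4, 0.4, -2.0]
finger_gap: 68.2
```

Request:
send_rows(series=[[[0.4, 2, -15, -5, 0], [0.4, 6, -45, -10, 0], [0.4, 12, -90, -10, 0], [0.4, 18, -135, -10, 0], [0.4, 24, -180, -10, 0], [0.4, 33, -220, -10, 0], [0.4, 55, -250, -10, 0], [0.4, 85, -270, -10, 0], [0.4, 110, -279, -10, 0], [0.4, 128, -282, -10, 0]]])

```text
clock: 19.05
eef_pos: [565.7, -72.3, 214.9]
eef_rot: [-3.141, 0.002, 0.002]
wrist_force: [0.1, 0.4, -1.5]
finger_gap: 68.2
```

Request:
send_rows(series=[[[0.4, 7, 0, 0, 0], [0.4, 7.5, 0, 0, 0], [0.4, 7.5, 0, 0, 0]]])

```text
clock: 19.35
eef_pos: [571.9, -74.7, 215.6]
eef_rot: [-3.141, 0.001, -0.0]
wrist_force: [-0.3, 1.0, -0.7]
finger_gap: 67.9
```

```bash
python3 - <<'E'
from h import *
s=manip.read_state(); print(s['clock'],s['eef_pos'],s['eef_rot'],s['wrist_force'])
sd=manip.camera('side'); sc=manip.camera('scene'); out=[]
for q,(l,t) in((sd,(185,80)),(sc,(160,90))):
    im=q['img'].copy()
    for u in proj(q,pegpts(600.5,-75,0,62)).round().astype(int): cv2.circle(im,u.tolist(),0,(255,255,0),-1)
    out.append(cv2.resize(im[t:t+100,l:l+100,::-1],(400,400),interpolation=cv2.INTER_CUBIC))
cv2.imwrite('pics/c7.png',np.hstack(out))
E
```

```text
19.35 [571.89430491 -74.6881803  215.58369851] [-3.14143793e+00  9.59369821e-04 -4.50044801e-04] [-0.29352853  1.00786729 -0.74860789]
```

View pics/c7.png

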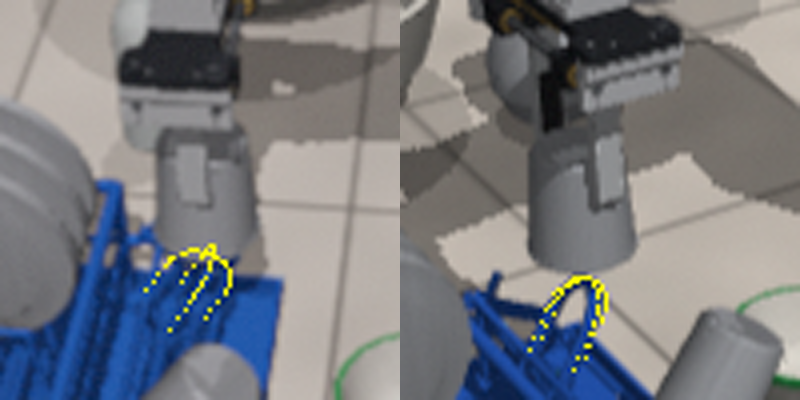

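The short tumbler hangs vertically over the short peg tip in both views. I lower it.

Request:
send_rows(series=[[[0.4, 0, 0, 8, 0], [0.4, 0, 0, 16, 0], [0.4, 0, 0, 24, 0], [0.4, 0, 0, 32, 0], [0.4, 0, 0, 38, 0], [0.4, 0, 0, 44, 0], [0.4, 0, 0, 48, 0], [0.4, 0, 0, 52, 0], [0.4, 0, 0, 55, 0], [0.4, 0, 0, 58, 0]]])

```text
clock: 20.45
eef_pos: [572.7, -74.7, 157.8]
eef_rot: [3.142, -0.0, -0.0]
wrist_force: [-0.4, -0.5, -0.9]
finger_gap: 68.3
```

Request:
send_rows(series=[[[0.4, 0, 0, 2.5, 0], [0.4, 0, 0, 5, 0], [0.4, 0, 0, 7.5, 0], [0.4, 0, 0, 10, 0]]])

```text
clock: 20.85
eef_pos: [572.7, -74.7, 147.8]
eef_rot: [3.142, -0.0, -0.0]
wrist_force: [1.1, -0.2, -0.1]
finger_gap: 68.3
```

Request:
send_rows(series=[[[0.4, 0, 0, 2, 0], [0.4, 0, 0, 4, 0], [0.4, 0, 0, 6, 0]]])

```text
clock: 21.15
eef_pos: [572.7, -74.7, 141.8]
eef_rot: [3.142, -0.0, -0.0]
wrist_force: [0.1, 0.5, -0.6]
finger_gap: 68.2
```

Request:
send_rows(series=[[[0.4, 0, 0, 1.5, 0], [0.4, 0, 0, 3, 0], [0.4, 0, 0, 4.5, 0]]])

```text
clock: 21.45
eef_pos: [572.7, -74.7, 137.3]
eef_rot: [3.142, -0.0, -0.0]
wrist_force: [-0.0, 0.2, -1.0]
finger_gap: 68.2
```

Request:
send_rows(series=[[[0.4, 0, 0, 1, 0], [0.4, 0, 0, 2, 0], [0.4, 0, 0, 3, 0]]])

```text
clock: 21.75
eef_pos: [572.5, -74.7, 134.4]
eef_rot: [3.142, 0.0, -0.0]
wrist_force: [-3.2, -0.6, 1.2]
finger_gap: 68.3
```

Request:
send_rows(series=[[[0.4, 0, 0, 1, 0], [0.4, 0, 0, 2, 0], [0.4, 0, 0, 2, 0]]])

```text
clock: 22.05
eef_pos: [572.4, -74.7, 132.3]
eef_rot: [-3.142, 0.001, -0.0]
wrist_force: [-3.3, 0.1, 2.2]
finger_gap: 68.3
```

Request:
send_rows(series=[[[0.4, 0, 0, 0.7, 0], [0.4, 0, 0, 1.5, 0], [0.4, 0, 0, 1.5, 0]]])

```text
clock: 22.35
eef_pos: [572.7, -74.7, 130.8]
eef_rot: [-3.142, -0.0, -0.0]
wrist_force: [-2.6, 0.0, 0.8]
finger_gap: 68.2
```

Request:
send_rows(series=[[[0.4, 0, 0, 0.7, 0], [0.4, 0, 0, 1.5, 0], [0.4, 0, 0, 1.5, 0]]])

```text
clock: 22.65
eef_pos: [572.7, -74.6, 129.2]
eef_rot: [-3.142, -0.0, -0.0]
wrist_force: [-0.3, 0.4, -0.8]
finger_gap: 68.4
```

```bash
cat > fit.py <<'E'
from h import *
s=manip.read_state(); print(s['clock'],s['eef_pos'],s['wrist_force'])
sc=manip.camera('scene'); sd=manip.camera('side'); M=[]
for q in(sc,sd):
    for d in manip.silhouettes('short_tumbler_mid',q): 
        r=np.array(d['rect']); print(r.round(1),round(d['conf'],2))
        if len(M)<(1 if q is sc else 2) and np.hypot(*(r[:2]+r[2:]/2-proj(q,[585,-75,110])[0]))<20: M.append((q,np.r_[r[:2],r[:2]+r[2:]]))
for th in (10,15,20,25,30,35):
    g=lambda q:np.concatenate([(bb(p,tumb(q[0],-75,q[1],np.radians(th),38,31,78))-m)*[1,.3,1,1] for p,m in M])
    o=LS(g,[598,75],loss='soft_l1'); d=o.x-[600.5,75]; print(th,o.x.round(1),round(o.cost,2),'axial',(d@[-.5,.866]).round(1),'lat',(d@[.866,.5]).round(1),g(o.x).round(1))
E
python3 fit.py
```

```text
22.65 [572.71029172 -74.60617349 129.21291204] [-0.29334516  0.43364763 -0.7659441 ]
[221.7 136.2  28.2  29.5] 0.89
10 [580.7  72.4] 1.8 axial 7.7 lat -18.4 [ 1.1 -1.6 -1.   0.2]
15 [584.2  72.8] 0.91 axial 6.2 lat -15.2 [ 0.1 -1.6 -0.1  0.3]
20 [587.6  73.3] 1.38 axial 5.0 lat -12.0 [-0.8 -1.5  0.7  0.4]
25 [591.   74.1] 2.4 axial 4.0 lat -8.7 [-1.6 -1.4  1.4  0.4]
30 [594.4  75.1] 3.4 axial 3.1 lat -5.2 [-2.3 -1.4  1.9  0.4]
35 [597.6  76.1] 4.2 axial 2.4 lat -1.9 [-2.9 -1.2  2.3  0.4]
```

Request:
send_rows(series=[[[0.4, 0, 0, 0.7, 0], [0.4, 0, 0, 1.5, 0], [0.4, 0, 0, 1.5, 0]]])

```text
clock: 23.15
eef_pos: [572.3, -74.6, 127.8]
eef_rot: [-3.141, 0.001, -0.0]
wrist_force: [-3.6, 0.3, 1.5]
finger_gap: 67.9
```

Request:
send_rows(series=[[[0.4, 0, 0, 0.7, 0], [0.4, 0, 0, 1.5, 0], [0.4, 0, 0, 1.5, 0]]])

```text
clock: 23.45
eef_pos: [572.0, -74.6, 126.3]
eef_rot: [-3.141, 0.002, -0.0]
wrist_force: [-7.0, 0.7, 3.8]
finger_gap: 68.2
```

Request:
send_rows(series=[[[0.4, 0, 0, 0.7, 0], [0.4, 0, 0, 1.0, 0], [0.4, 0, 0, 1.0, 0]]])

```text
clock: 23.75
eef_pos: [571.9, -74.6, 125.3]
eef_rot: [-3.141, 0.002, -0.0]
wrist_force: [-8.7, 0.8, 5.4]
finger_gap: 68.5
```

Request:
send_rows(series=[[[0.4, -1, 0, 0, 0], [0.4, -1.5, 0, 0, 0], [0.4, -1.5, 0, 0, 0]]])

```text
clock: 24.05
eef_pos: [571.3, -74.7, 125.4]
eef_rot: [3.142, -0.0, -0.0]
wrist_force: [-0.0, -0.2, -0.4]
finger_gap: 68.4
```

Request:
send_rows(series=[[[0.4, 0, 0, 0.7, 0], [0.4, 0, 0, 1.2, 0], [0.4, 0, 0, 1.2, 0]]])

```text
clock: 24.35
eef_pos: [570.9, -74.7, 124.1]
eef_rot: [-3.141, 0.001, -0.0]
wrist_force: [-4.4, 1.4, 2.2]
finger_gap: 68.3
```

```bash
python3 fit.py
```

```text
24.35 [570.88275286 -74.65565696 124.08184119] [-4.37608772  1.37249945  2.2046195 ]
[188.8 152.3  33.2  34.9] 0.67
10 [582.   59.9] 4.9 axial -3.8 lat -23.6 [ 2.9 -0.1 -3.7  0. ]
15 [584.8  60.1] 3.2 axial -5.0 lat -21.1 [ 2.2 -0.1 -2.6 -0. ]
20 [587.6  60.8] 1.74 axial -5.8 lat -18.3 [ 1.5 -0.1 -1.7 -0. ]
25 [590.5  62. ] 0.63 axial -6.2 lat -15.2 [ 0.8 -0.1 -0.9 -0. ]
30 [593.4  63.7] 0.06 axial -6.3 lat -11.8 [ 0.2 -0.1 -0.2  0. ]
35 [596.2  65.7] 0.11 axial -5.9 lat -8.4 [-0.3 -0.2  0.3  0.1]
```

Request:
send_rows(series=[[[0.4, 0, 0, 0.6, 0], [0.4, 0, 0, 1.2, 0], [0.4, 0, 0, 1.2, 0]]])

```text
clock: 24.85
eef_pos: [570.7, -74.6, 122.9]
eef_rot: [-3.141, 0.001, -0.0]
wrist_force: [-7.1, 0.3, 3.7]
finger_gap: 68.3
```

Request:
send_rows(series=[[[0.4, 0, 0, 0.6, 0], [0.4, 0, 0, 1, 0], [0.4, 0, 0, 1, 0]]])

```text
clock: 25.15
eef_pos: [570.7, -74.6, 122.3]
eef_rot: [-3.141, 0.001, -0.0]
wrist_force: [-9.4, 1.5, 7.1]
finger_gap: 68.6
```

The reaction now matches the tall tumbler's seating reaction, so the short one rests on the rail. I unload slightly, open and retreat straight up.

Request:
send_rows(series=[[[0.4, -1, 0, -0.5, 0], [0.4, -1, 0, -0.5, 0], [0.8, -1, 0, -0.5, 0], [0.95, -1, 0, -0.5, 0], [1, -1, 0, -0.5, 0], [1, -1, 0, -0.5, 0], [1, -1, 0, -0.5, 0]]])

```text
clock: 25.85
eef_pos: [570.2, -74.7, 122.5]
eef_rot: [3.142, -0.0, -0.0]
wrist_force: [-0.6, 0.6, -0.3]
finger_gap: 93.8
```

Request:
send_rows(series=[[[1, 0, 0, -10, 0], [1, 0, 0, -30, 0], [1, 0, 0, -65, 0], [1, 0, 0, -110, 0], [1, -40, 0, -150, 0], [1, -80, 0, -160, 0], [1, -90, 0, -160, 0], [1, -90, 0, -160, 0]]])

```text
clock: 26.65
eef_pos: [479.5, -74.7, 283.9]
eef_rot: [3.141, -0.002, -0.001]
wrist_force: [1.3, 0.2, -0.6]
finger_gap: 94.2
```

```bash
cat > chk.py <<'E'
from h import *
s,wp=wrist(); sc=manip.camera('scene'); sd=manip.camera('side')
print(s['clock'],s['eef_pos'],s['finger_gap'])
def bx(F,q,X): a=F(q,X); return np.r_[a.min(0),a.max(0)]
for t,y,a in(('tall_tumbler_mid',84,(37,29,110)),('short_tumbler_mid',-75,(38,31,78))):
    M=[]
    for q,F in((sc,proj),(sd,proj),(wp,fproj)):
        c=F(q,tumb(597,y,74,.52,*a)).mean(0)
        L=[np.array(d['rect']) for d in manip.silhouettes(t,q)]; L=[r for r in L if np.hypot(*(r[:2]+r[2:]/2-c))<22]
        if L: M.append((q,np.r_[L[0][:2],L[0][:2]+L[0][2:]],F))
    f=lambda q:np.concatenate([bx(F,p,tumb(*q,*a))-m for p,m,F in M])
    o=LS(f,[600,y,75,.5],x_scale=[5,5,5,.1],loss='soft_l1'); d=o.x[[0,2]]-[600.5,75]
    print(t,len(M),o.x[:3].round(1),'tilt',np.degrees(o.x[3]).round(1),'axial',(d@[-.5,.866]).round(1),'lat',(d@[.866,.5]).round(1),f(o.x).round(1))
for t in('bowl','detergent','jar','brush','spoon'): print(t,[np.round(d['rect']).tolist() for d in manip.find_in(t,sd)][:2])
E
python3 chk.py
```

```text
26.65 [479.51552145 -74.71030268 283.85455021] 94.20845955855911
tall_tumbler_mid 3 [591.9  82.6  69.4] tilt 28.5 axial -0.5 lat -10.3 [ 0.8  0.3  3.5 -1.  -1.8 -0.8  1.2  0.9  0.   0.1  0.3 -1. ]
short_tumbler_mid 3 [598.7 -70.2  70.1] tilt 42.0 axial -3.3 lat -4.0 [-1.4  0.5  0.9 -1.  -1.6  0.6 -1.8 -0.2 -1.5  2.   3.5 -0.2]
bowl [[270.0, 161.0, 42.0, 39.0]]
detergent []
jar [[184.0, 315.0, 37.0, 48.0]]
brush [[302.0, 226.0, 18.0, 53.0], [117.0, 283.0, 97.0, 26.0]]
spoon [[303.0, 225.0, 16.0, 53.0]]
```

The short tumbler's tilt estimate (42°) disagrees with 30°. I check with full masks instead of boxes.

```bash
cat > iou.py <<'E'
from h import *
from scipy.optimize import minimize
s,wp=wrist(); sc=manip.camera('scene'); sd=manip.camera('side')
V=[('sc',sc,proj),('sd',sd,proj),('w',wp,fproj)]
def run(t,y,a,use):
    M=[]
    for n,q,F in V:
        if n not in use: continue
        c=F(q,tumb(597,y,74,.52,*a)).mean(0)
        for d in manip.silhouettes(t,q):
            r=np.array(d['rect'])
            if np.hypot(*(r[:2]+r[2:]/2-c))<22:
                M.append((q,F,cv2.GaussianBlur(d['pixels'].astype(np.float32),(0,0),.8),n)); break
    def cost(x,th,each=False):
        o=[]
        for q,F,m,n in M:
            h=cv2.convexHull(F(q,tumb(x[0],x[1],x[2],th,*a)).astype(np.float32)); k=np.zeros((384,512),np.uint8)
            cv2.fillConvexPoly(k,np.round(h*16).astype(np.int32),255,cv2.LINE_AA,4)
            o.append(np.abs(cv2.GaussianBlur(k/255.,(0,0),.8)-m).sum()/m.sum())
        return o if each else sum(o)
    for th in (20,25,30,35,40,45,50):
        o=minimize(cost,[600-30+th,y,72],args=(np.radians(th),),method='Nelder-Mead',options=dict(initial_simplex=np.array([[600-30+th,y,72]]*4)+np.vstack([np.zeros(3),np.eye(3)*5])))
        d=o.x[[0,2]]-[600.5,75]; print(t[:5],[m[3] for m in M],th,o.x.round(1),round(o.fun,3),np.round(cost(o.x,np.radians(th),True),3),'axial',(d@[-.5,.866]).round(1),'lat',(d@[.866,.5]).round(1))
run('tall_tumbler_mid',84,(37,29,110),('sc','sd','w'))
run('short_tumbler_mid',-75,(38,31,78),('sc','sd','w'))
run('short_tumbler_mid',-75,(38,31,78),('sc','w'))
E
python3 iou.py
```

```text
tall_ ['sc', 'sd', 'w'] 20 [586.9  83.7  67.2] 0.507 [0.151 0.194 0.162] axial 0.0 lat -15.6
tall_ ['sc', 'sd', 'w'] 25 [591.6  84.   68.9] 0.308 [0.107 0.125 0.077] axial -0.8 lat -10.8
tall_ ['sc', 'sd', 'w'] 30 [596.6  84.9  69.6] 0.222 [0.088 0.093 0.04 ] axial -2.8 lat -6.1
tall_ ['sc', 'sd', 'w'] 35 [601.2  84.9  73.3] 0.34 [0.095 0.139 0.107] axial -1.8 lat -0.2
tall_ ['sc', 'sd', 'w'] 40 [605.5  84.9  76.7] 0.526 [0.13  0.216 0.18 ] axial -1.0 lat 5.2
tall_ ['sc', 'sd', 'w'] 45 [608.9  85.3  79.6] 0.71 [0.177 0.287 0.246] axial -0.2 lat 9.6
tall_ ['sc', 'sd', 'w'] 50 [611.9  85.6  82.8] 0.891 [0.227 0.359 0.305] axial 1.1 lat 13.8
short ['sc', 'sd', 'w'] 20 [588.5 -73.9  70.6] 0.415 [0.136 0.196 0.082] axial 2.2 lat -12.6
short ['sc', 'sd', 'w'] 25 [591.6 -73.8  70.6] 0.28 [0.097 0.153 0.03 ] axial 0.7 lat -9.9
short ['sc', 'sd', 'w'] 30 [594.6 -73.8  70.3] 0.235 [0.075 0.123 0.037] axial -1.1 lat -7.4
short ['sc', 'sd', 'w'] 35 [597.9 -73.9  71.2] 0.269 [0.071 0.125 0.073] axial -2.0 lat -4.2
short ['sc', 'sd', 'w'] 40 [600.8 -73.8  72.4] 0.363 [0.103 0.155 0.104] axial -2.4 lat -1.0
short ['sc', 'sd', 'w'] 45 [603.6 -73.8  74.7] 0.464 [0.143 0.187 0.133] axial -1.8 lat 2.6
short ['sc', 'sd', 'w'] 50 [605.9 -73.8  76.9] 0.556 [0.188 0.214 0.154] axial -1.1 lat 5.6
short ['sc', 'w'] 20 [589.  -73.3  71.1] 0.217 [0.136 0.081] axial 2.4 lat -12.0
short ['sc', 'w'] 25 [591.7 -73.5  71.4] 0.125 [0.097 0.028] axial 1.3 lat -9.4
short ['sc', 'w'] 30 [594.8 -73.6  70.8] 0.111 [0.073 0.037] axial -0.8 lat -7.0
short ['sc', 'w'] 35 [598.2 -73.7  71.3] 0.142 [0.069 0.072] axial -2.0 lat -3.9
short ['sc', 'w'] 40 [601.4 -73.7  72.8] 0.206 [0.099 0.106] axial -2.3 lat -0.3
short ['sc', 'w'] 45 [604.  -73.9  75. ] 0.277 [0.141 0.136] axial -1.7 lat 3.0
short ['sc', 'w'] 50 [606.2 -73.7  76. ] 0.341 [0.191 0.15 ] axial -2.0 lat 5.4
```

Full-mask fits put both tumblers at 30° (clear minimum), with rims within 1–3 mm of the foot plane. I hand in.

```bash
python3 -c "
from cell import manip
print(manip.sign_off())"
```

```text
the job is handed in; nothing more can be done
None
```

Both steel tumblers are hanging on the rack, the tall one on the long peg first, then the short one on the short peg. I handed the job in at about 27 s of the 58 s allowed, with the gripper open and clear.

- **Seating:** I lowered each tumbler until it pushed back with about 12–13 N at the wrist, eased most of that load off, then released. Forces stayed below 14 N throughout.
- **Final check:** Comparing full outlines in all three camera views puts both tumblers at 30° tilt, rims about 1–3 mm below the foot plane. That is within the rail's stated range.
- **Disagreeing checks:** A cruder bounding-box fit gave 28.5° for the tall tumbler and 42° for the short one. Before the final check, scene and side views alone had placed the tall one about 8 mm lower. I went with the full outlines, where 30° was a clear best match.
- **Other things:** The bowl, jar, brush and spoon were found where they started, within a pixel or two. The detergent bottle was not detected in the last side picture. I kept the arm's path away from where I judged it to stand and felt no contact, but its position is not confirmed. I did not re-check the orange and pink tumblers at the end.

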